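# Hold the matching profile template over the wet spindle on the lathe

## Robot

A 7-joint arm with a two-finger parallel gripper is mounted at the origin on the work surface. World frame = base frame: x ahead of the robot, y to its left, z up, the work surface at z = 0. Lengths are in mm, angles in rad, forces in N, time in s.
With the tool pointing down it reaches from about 400 to 850 mm from the base axis. Payload 10.4 kg.
Tool frame: the origin (TCP) lies midway between the tips of the shut fingers; the grasp point (between the pads) lies 19 mm behind it (r.grasp_offset is the distance from the TCP to the grasp point, in mm); z points along the fingers, y is the line along which they close (so a half turn about z gives the same grasp; the last joint's range is limited). The gripper opens to 87 mm and grips with 3 to 60 N. Pads are 19 mm wide; open, the fingers measure 117 mm over their backs; the gripper's body (75 mm by 190 mm) begins 51 mm behind the grasp point.
Start: joints at [1.083, 0.332, -0.065, 1.46, 0.022, 1.35, -0.088], TCP at [280.177, -558.707, 222.576] pointing down, gripper open.
Joint ranges: [-2.6, 2.6], [-0.5, 2.12], [-1.47, 1.34], [0.16, 2.42], [-1.27, 4.41], [0.06, 2.06], [-2.6, 2.6]. Speed limits (rad/s): [2.22, 2.22, 2.79, 2.79, 3.14, 3.14, 3.14].

## Interface

Orientations are given as a unit quaternion [x, y, z, w].
In Python, from cell import r, capture gives the robot as it stands.
- The arm moves only by the shell command python3 -m inch 'ROWS'. ROWS is JSON, a list of rows, each an object of numbers: "rx", "ry", "rz": the turn, a rotation vector about the world's x, y, z scaled (see below); "dx", "dy", "dz": the shift along the world's x, y, z scaled (see below); "claw": the closure, from -1 (fully open) to 1 (shut). In form: [{"rx": .., "ry": .., "rz": .., "dx": .., "dy": .., "dz": .., "claw": ..}, ...]. A call has 1 to 12 rows; each row is the pose to reach, as a shift and turn from the pose commanded when the call began, turning the shorter way round; what a row does not reach only later rows make up. The controller multiplies each number of a shift by 50 cm and each number of a turn by pi rad. A row lasts 1/12 s, in which the tool goes at most 41.7 mm and 7.16 degrees, less where a joint would pass 70% of its speed; a pose out of reach is approached as far as the arm can. A call with a number of a shift or a turn outside -1 to 1 is refused whole. A call with a gripper value outside its range is refused whole. The fingers move at their own pace and stop on an object; the grip force is fixed at half the most. Time passes only in rows, so rows that repeat a pose let the fingers close. It gives the time, the measured TCP pose, the force, the opening and the grip force at its end, in the units of the state.
- r.sense(): the state, without advancing time (a new reading comes with each control period).
- capture(name): name is "scene" or "top" or "wrist"; returns a dict with "img" (400x640x3 uint8, red, green, blue), "range_z" (400x640 float32, mm along the optical axis (not along the pixel's ray), 0 where there is no reading), "intrinsics" (3x3 intrinsics, pixels), "position" and "orientation" of the camera in the world. Camera axes: x right, y down, z forward; pixel columns grow to the right and rows downward; lengths in mm; the calibration is good to about 2 mm. A picture is of the moment at which its call begins.
- r.close_job(): hands the job in; it is judged then, once.
The state is a dict: "t": time; "joint_positions": joint angles; "qd": joint speeds; "joint_torque": joint torques, N m; "tcp_pos": TCP position; "eef_rot": TCP orientation; "wrist_force": force on the tool from outside, world axes, zero at the start; "ft_torque": the same for the moment, N m; "gripper_width": opening from 0.0 (shut) to 1.0 (fully open); "gripper_force": force on a finger pad.
Only numpy, scipy, OpenCV 4.12 (cv2) and the standard library are available. Lean on these libraries where they do the work, as an engineer would, in place of code of your own. Each camera call takes 0.05 s, during which the arm holds its last target. There are 200 camera calls.

## Task

The turned spindle between the lathe centres is freshly lacquered and still wet: from the rack take the plywood template whose notched lower edge matches that spindle (leave the other one in the rack), carry it clear over the tool rest and lathe, and hold it upright above the spindle, centred on and in line with its axis, notches over swells, with an even gap of about 5 mm of light under it so that I can compare the shapes. Touch neither the spindle nor any part of the lathe or tool rest on the way, don't disturb the other things on the bench, and finish while still holding the template there, motionless and touching nothing but your gripper.

Things in the scene. Friction and masses are not known exactly. Their poses are not given: they have to be found in the camera images.
- lathe: Small green bench lathe, fixed. Origin on the bench under the middle of the mounted piece; y along the spindle axis. Headstock (box) y +0.12 to +0.31, 245 mm high, knob on it to 300; tailstock y -0.15 to -0.28, 206 mm high, handwheel to 217. Bed 110 mm wide, feet 150. Beside the piece, black chuck of radius 17 mm from y +0.10 out, black sleeve of radius 16.5 from y -0.106 out.
- lathe_mid (a point): Point on the lathe's spindle axis, half way between the two centres, 175 mm over the bench: where the middle of the mounted piece is.
- toolrest: Green tool rest on its banjo, clamped to the lathe bed on the robot's side of the work, fixed, its place along the lathe varies. Origin on the bench. The rest's bar, 130 mm long along y, lies about 55 mm to -x of the origin, top edge 174 mm over the bench; the banjo reaches 130 mm to -x.
- piece_a: Turned spindle of pale wood, 150 mm long, 26 mm diameter, with ONE swell to 52 mm diameter, 48 mm long, its crest at y +0.022 (nearer the headstock end). Origin on its axis, half way along; y along the axis, z up. Fixed. Either this or piece_b is mounted on the lathe; the other lies at the same height and direction in the cradle on the chest.
- piece_b: Turned spindle of the same pale wood, 150 mm long, 26 mm diameter, with TWO equal swells to 52 mm diameter, each 36 mm long, crests at y -0.040 and +0.040. Origin on its axis, half way along; y along the axis, z up. Fixed, on the lathe or in the cradle.
- template_a: Plywood profile template 140 mm long (y), 10 thick (x), 75 g, upright in the rack. Lower edge straight but for ONE curved notch 13 mm deep, y -0.004 to +0.048: the negative of piece_a; fits only +y end to the piece's +y. Upper edge 65 mm above, with the same swell raised 13 mm. Origin: middle of length and thickness, on the straight lower edge; nested in contact, 13 mm above the piece's axis.
- template_b: As template_a (same sizes, origin, nesting height), but with TWO notches 13 mm deep, about 40 mm wide, centred at y -0.040 and +0.040, and TWO raised swells on the upper edge: the negative of piece_b, fits either way round.
- rack: Dark wooden template rack, fixed, 135 (x) by 165 (y) by 66 mm high; origin under its centre on the bench. Two slots along y, at x -0.0375 and +0.0375, 14 mm wide, 30 deep, cut in combs 11 mm thick at y -0.064 and +0.064; between the combs the templates are free on both sides. Either template in either slot, lower edge 36 mm over the bench.
- chest: Small grey chest of drawers, 110 x 200 x 122 mm, beyond the lathe, with two dark notched boards on top as the cradle of the waiting piece. Fixed; origin under its centre.
- gouge: Turning gouge, dark wooden handle and steel blade, 250 mm long, lying on the bench (loose, a bystander). Origin on the bench under the ferrule.
- glue: Glue bottle, 52 mm diameter, 150 mm tall, red cap (loose, a bystander). Origin under its centre.
- wax_tin: Flat tin of wax, 72 mm diameter, 40 mm high (loose, a bystander). Origin under its centre.

How it is judged:
By the outcome, as a careful person would: the job done as asked, in the order asked, and still so for the second after the job is handed in, while the arm keeps its last pose, push and grip.
It also fails if it takes over 50 s, if anything falls off the work surface, if the arm or the gripper's body presses on something with over 40 N, if the wrist force passes 120 N, or if a joint passes its speed limit or range.

## Working session

There is one attempt and no reset: what is moved stays moved. The work goes in short steps, Python scripts to look and compute and a shell command to move; the robot and the scene stay as the last step left them, time stands still between calls to the robot, and variables do not carry over. Pictures are saved under pics/ and viewed, at most 10 in all, crops included, and the job is handed in when it is done.

```bash
mkdir -p pics; ls; cat > h.py <<'E'
import numpy as np, cv2
from scipy.spatial.transform import Rotation as R
from cell import r, capture
def snap(n,f):
    c=capture(n); cv2.imwrite('pics/'+f+'.png',c['img'][:,:,::-1]); np.savez('pics/'+f+'.npz',**c); return c
def load(f): return dict(np.load('pics/'+f+'.npz'))
def cloud(c):
    K=np.array(c['intrinsics']); v,u=np.mgrid[0:400,0:640]; z=c['range_z']
    p=np.stack([(u-K[0,2])/K[0,0]*z,(v-K[1,2])/K[1,1]*z,z],-1)
    return p@R.from_quat(c['orientation']).as_matrix().T+np.array(c['position'])
E
python3 - <<'E'
from h import *
for n in('scene','top'):
    c=snap(n,n+'0');print(c['position'],c['orientation'],c['intrinsics'])
s=r.sense();print({k:np.round(v,3).tolist() for k,v in s.items()})
E
```

```text
pics
[1308.77215317 -353.43165116  904.21485666] [ 0.75816416  0.51477845 -0.21711682 -0.3362299 ] [[388.00035028   0.         315.08274068]
 [  0.         388.00035028 201.07385365]
 [  0.           0.           1.        ]]
[ 435.71588066  -53.41457183 1287.92628841] [ 0.70702695 -0.70607928  0.02295172 -0.0322204 ] [[373.81158405   0.         318.09626198]
 [  0.         373.81158405 192.71823535]
 [  0.           0.           1.        ]]
{'t': 0.1, 'joint_positions': [1.083, 0.333, -0.065, 1.461, 0.022, 1.35, -0.088], 'qd': [0.001, -0.001, 0.001, -0.003, -0.001, 0.0, -0.001], 'joint_torque': [0.002, -62.454, 0.025, -39.071, -0.061, 0.037, 0.0], 'tcp_pos': [279.963, -558.41, 221.83], 'eef_rot': [0.973, 0.23, -0.0, -0.001], 'wrist_force': [0.785, 0.123, 0.696], 'ft_torque': [-0.027, -0.004, 0.006], 'gripper_force': 0.0, 'gripper_width': 1.0}
```

View pics/scene0.png

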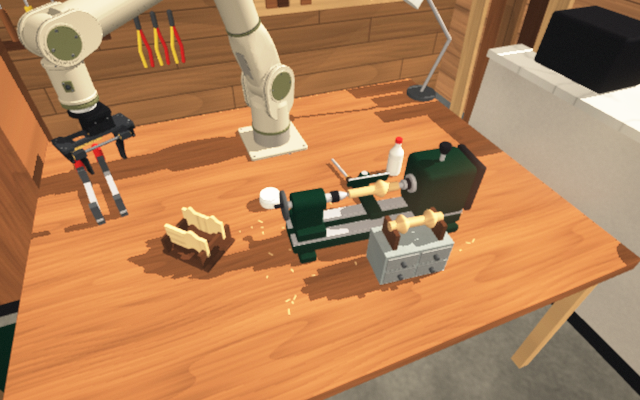

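View pics/top0.png

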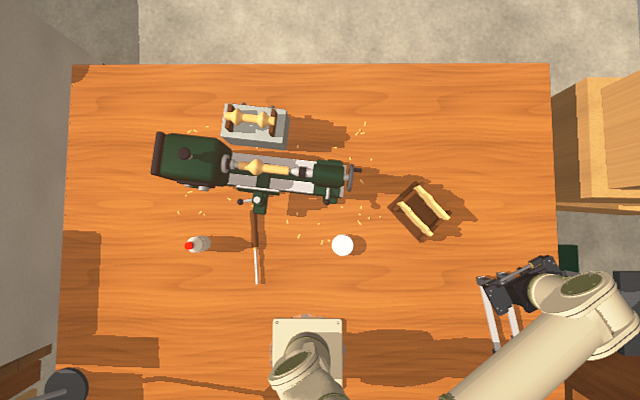

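The scene picture shows the lathe at about (380,200), the chest at (410,245) and the rack at (200,240). From above, the lathe piece at (262,167) seems to have one swell, and the templates are at (415,205). I'll enlarge those areas and measure.

```bash
python3 - <<'E'
from h import *
s=load('scene0');t=load('top0')
def crop(c,x,y,w,h,W=400,H=300): return cv2.resize(c['img'][y:y+h,x:x+w,::-1],(W,H),interpolation=cv2.INTER_CUBIC)
a=np.hstack([crop(s,150,195,96,72),crop(s,320,165,128,96)])
b=np.hstack([crop(t,380,170,96,72),crop(t,210,95,128,96)])
cv2.imwrite('pics/crop.png',np.vstack([a,b]))
for n,c in(('scene',s),('top',t)):
    P=cloud(c);hsv=cv2.cvtColor(c['img'],cv2.COLOR_RGB2HSV)
    m=((hsv[...,0]>15)&(hsv[...,0]<30)&(hsv[...,1]>60)&(hsv[...,1]<175)&(hsv[...,2]>150)&(P[...,2]>30)&(P[...,2]<260)&(P[...,0]>200)&(abs(P[...,1])<700)).astype(np.uint8)
    k,l,st,ce=cv2.connectedComponentsWithStats(m)
    for i in range(1,k):
        if st[i,4]<30: continue
        q=P[l==i]; lo,hi=np.percentile(q,[3,97],axis=0); 
        d=q[:,:2]-q[:,:2].mean(0); w,V=np.linalg.eigh(d.T@d); e=V[:,1]; 
        print(n,st[i],q.mean(0).round(),lo.round(),hi.round(),'yaw from y',np.degrees(np.arctan2(-e[0]*np.sign(e[1]),abs(e[1]))).round(1),'len',np.ptp(d@e).round())
E
```

```text
scene [348 180  52  18 496] [605. 124. 183.] [576.  53. 162.] [625. 194. 198.] yaw from y -6.9 len 152.0
scene [182 207  44  32 624] [ 456. -346.   80.] [ 407. -392.   43.] [ 503. -299.  112.] yaw from y -46.9 len 144.0
scene [388 209  56  25 697] [755. 169. 181.] [678.  98.  97.] [778. 244. 200.] yaw from y 4.2 len 244.0
scene [165 224  45  33 624] [ 507. -401.   78.] [ 455. -447.   42.] [ 555. -354.  111.] yaw from y -48.0 len 143.0
top [224 108  51  20 454] [749. 171. 186.] [730. 100. 132.] [769. 240. 200.] yaw from y -6.7 len 172.0
top [238 159  51  16 433] [597. 125. 187.] [581.  57. 177.] [614. 194. 199.] yaw from y -6.0 len 180.0
top [413 185  37  35 310] [ 499. -400.   83.] [ 449. -445.   41.] [ 548. -356.  112.] yaw from y -48.0 len 140.0
top [397 201  36  35 266] [ 447. -347.   86.] [ 398. -391.   43.] [ 496. -302.  114.] yaw from y -47.7 len 140.0
```

View pics/crop.png

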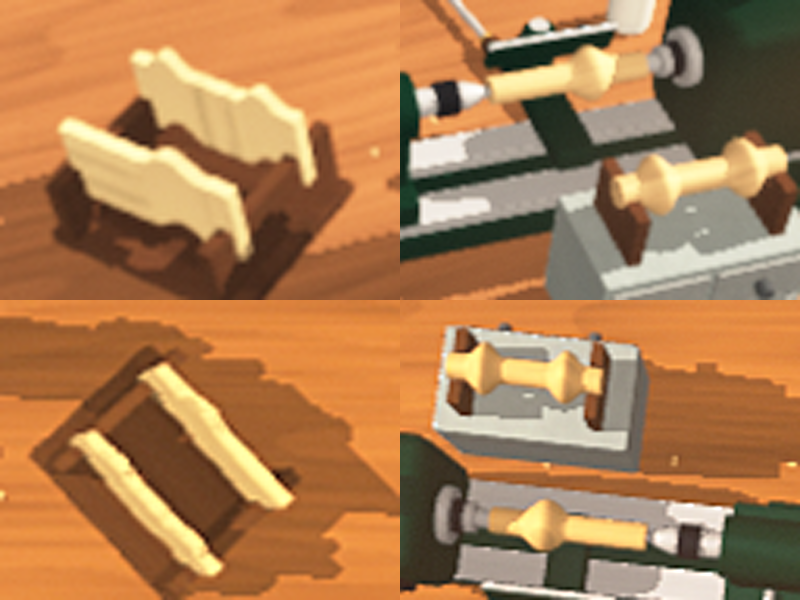

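The lathe carries the one-swell piece_a. In the crop, the rack's front template in the scene view (near (503,-400)) has one swell and the other has two. Next I measure profiles and poses.

```bash
python3 - <<'E'
from h import *
from scipy.optimize import least_squares
for n in('scene0','top0'):
    c=load(n);P=cloud(c);hsv=cv2.cvtColor(c['img'],cv2.COLOR_RGB2HSV)
    m=(hsv[...,0]>15)&(hsv[...,0]<30)&(hsv[...,1]>60)&(hsv[...,1]<175)&(hsv[...,2]>120)
    # bench & rack checks
    b=P[(abs(P[...,2])<15)&(P[...,0]>200)&(P[...,0]<800)&(abs(P[...,1])<500)];print(n,'bench z',np.median(b[:,2]).round(1))
    for nm,c0 in(('far',(503,-400)),('near',(450,-347))):
        q=P[m]; d=q[:,:2]-c0; e=np.array([.74,.673]);nn=np.array([-e[1],e[0]])
        k=(abs(d@e)<85)&(abs(d@nn)<22)&(q[:,2]>40)&(q[:,2]<130); q=q[k]; d=d[k]
        w,V=np.linalg.eigh(np.cov(d.T));e=V[:,1]*np.sign(V[0,1]);nn=np.array([-e[1],e[0]])
        s=d@e; lo,hi=np.percentile(s,[1,99]);mid=np.array(c0)+e*(lo+hi)/2+nn*np.median(d@nn)
        prof=[np.percentile(q[(s-(lo+hi)/2>a-5)&(s-(lo+hi)/2<=a+5)][:,2],97).round() for a in range(-65,70,10)]
        t=q[:,2]>95
        print(nm,'ang',np.degrees(np.arctan2(e[1],e[0])).round(1),'mid',mid.round(1),'ends',lo.round(),hi.round(),'n rng',np.percentile(d@nn,[3,50,97]).round(1),'upper n',np.percentile((d@nn)[t],[5,50,95]).round(1),prof)
    q=P[m];q=q[(abs(q[:,0]-603)<45)&(abs(q[:,1]-125)<85)&(q[:,2]>150)&(q[:,2]<215)]
    def rad(s):
        return np.where(abs(s-22)<24,13+13*np.cos(np.pi*(s-22)/48)**2,13)
    def f(p):
        a=np.array([np.sin(p[2]),np.cos(p[2]),0]);d=q-[p[0],p[1],p[3]];s=d@a
        return np.linalg.norm(d-np.outer(s,a),axis=1)-rad(s)
    o=least_squares(f,[603,125,.11,175],loss='soft_l1',f_scale=2,x_scale=[5,5,.05,5]);print('axis x,y,tilt,z',o.x.round(3),'yaw deg',np.degrees(o.x[2]).round(2),'res',np.median(abs(o.fun)).round(2),len(q))
    a=np.array([np.sin(o.x[2]),np.cos(o.x[2])]);s=(q[:,:2]-o.x[:2])@a;print('s ends',np.percentile(s,[1,99]).round(1))
E
```

```text
scene0 bench z 0.7
far ang 43.4 mid [ 505.2 -403.8] ends -71.0 69.0 n rng [-6.7 -4.3  3.7] upper n [-6.7 -3.4  4.9] [np.float64(102.0), np.float64(103.0), np.float64(103.0), np.float64(103.0), np.float64(102.0), np.float64(101.0), np.float64(102.0), np.float64(109.0), np.float64(115.0), np.float64(116.0), np.float64(112.0), np.float64(104.0), np.float64(103.0), np.float64(103.0)]
near ang 43.1 mid [ 454.4 -348.7] ends -67.0 71.0 n rng [-7.  -4.2  4.7] upper n [-6.2 -3.3  5.3] [np.float64(103.0), np.float64(102.0), np.float64(114.0), np.float64(113.0), np.float64(106.0), np.float64(104.0), np.float64(102.0), np.float64(102.0), np.float64(102.0), np.float64(109.0), np.float64(116.0), np.float64(113.0), np.float64(108.0), np.float64(101.0)]
axis x,y,tilt,z [6.00097e+02 1.26940e+02 1.14000e-01 1.75211e+02] yaw deg 6.51 res 1.1 483
s ends [-75.3  72.6]
top0 bench z -0.1
far ang 42.0 mid [ 497.6 -400.1] ends -73.0 65.0 n rng [-4.9  3.6  5.1] upper n [-5.1  1.1  4.8] [np.float64(101.0), np.float64(101.0), np.float64(104.0), np.float64(105.0), np.float64(103.0), np.float64(105.0), np.float64(102.0), np.float64(108.0), np.float64(114.0), np.float64(114.0), np.float64(108.0), np.float64(101.0), np.float64(103.0), np.float64(103.0)]
near ang 42.3 mid [ 446.1 -345.5] ends -71.0 68.0 n rng [-4.5  3.7  4.9] upper n [-4.5  1.   4.5] [np.float64(104.0), np.float64(107.0), np.float64(114.0), np.float64(117.0), np.float64(104.0), np.float64(103.0), np.float64(104.0), np.float64(103.0), np.float64(105.0), np.float64(107.0), np.float64(116.0), np.float64(114.0), np.float64(105.0), np.float64(102.0)]
axis x,y,tilt,z [5.98994e+02 1.24823e+02 1.13000e-01 1.74791e+02] yaw deg 6.46 res 1.12 431
s ends [-73.1  72.2]
```

```bash
python3 -m inch '[{"dx":0.06,"dy":0.04,"dz":0.02,"claw":0.08},{"dx":0.13,"dy":0.09,"rz":0.03,"dz":0.04,"claw":0.08},{"dx":0.2,"dy":0.14,"rz":0.05,"dz":0.04,"claw":0.08},{"dx":0.27,"dy":0.19,"rz":0.07,"dz":0.04,"claw":0.08},{"dx":0.34,"dy":0.24,"rz":0.089,"dz":0.04,"claw":0.08},{"dx":0.4,"dy":0.28,"rz":0.089,"dz":0.04,"claw":0.08},{"dx":0.443,"dy":0.313,"rz":0.089,"dz":0.04,"claw":0.08},{"dx":0.443,"dy":0.313,"rz":0.089,"dz":0.04,"claw":0.08},{"dx":0.443,"dy":0.313,"rz":0.089,"dz":0.04,"claw":0.08},{"dx":0.443,"dy":0.313,"rz":0.089,"dz":0.04,"claw":0.08}]'
python3 - <<'E'
from h import *
c=snap('wrist','w1');print(c['position'],c['orientation'])
s=r.sense();print({k:np.round(v,3).tolist() for k,v in s.items()})
E
```

```text
[ 353.10437017 -522.80055496  384.32516962] [ 0.84152986 -0.51953982 -0.07924865  0.12500208]
{'t': 0.15, 'joint_positions': [1.083, 0.333, -0.065, 1.461, 0.022, 1.35, -0.089], 'qd': [-0.001, -0.001, 0.002, -0.002, -0.001, 0.001, 0.0], 'joint_torque': [0.0, -62.363, 0.024, -39.014, -0.061, 0.037, 0.0], 'tcp_pos': [280.021, -558.448, 221.952], 'eef_rot': [0.973, 0.23, -0.0, -0.0], 'wrist_force': [-0.608, 0.512, 0.389], 'ft_torque': [0.062, -0.008, -0.026], 'gripper_force': 0.0, 'gripper_width': 1.001}schema error: expected keys rx, ry, rz, dx, dy, dz, claw
```

View pics/w1.png

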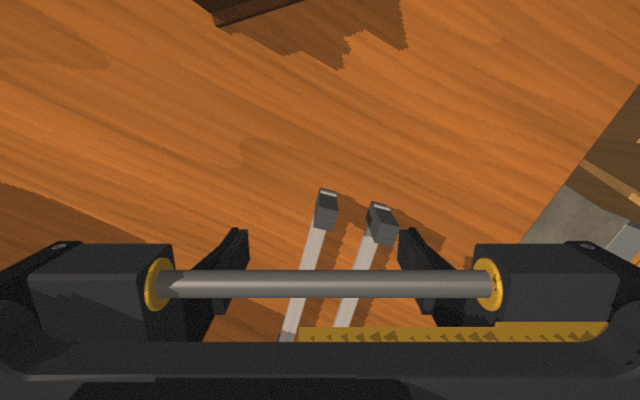

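The move was refused because every row needs all seven keys. The wrist view shows the fingers at (235,255) and (410,255), looking forward, with the rack just at the top edge near (250,10).

```bash
python3 -m inch '[{"rx":0,"ry":0,"rz":0.02,"dx":0.06,"dy":0.04,"dz":0.02,"claw":0.08},{"rx":0,"ry":0,"rz":0.04,"dx":0.13,"dy":0.09,"dz":0.04,"claw":0.08},{"rx":0,"ry":0,"rz":0.06,"dx":0.2,"dy":0.14,"dz":0.04,"claw":0.08},{"rx":0,"ry":0,"rz":0.08,"dx":0.27,"dy":0.19,"dz":0.04,"claw":0.08},{"rx":0,"ry":0,"rz":0.089,"dx":0.33,"dy":0.23,"dz":0.04,"claw":0.08},{"rx":0,"ry":0,"rz":0.089,"dx":0.39,"dy":0.27,"dz":0.04,"claw":0.08},{"rx":0,"ry":0,"rz":0.089,"dx":0.43,"dy":0.3,"dz":0.04,"claw":0.08},{"rx":0,"ry":0,"rz":0.089,"dx":0.443,"dy":0.313,"dz":0.04,"claw":0.08},{"rx":0,"ry":0,"rz":0.089,"dx":0.443,"dy":0.313,"dz":0.04,"claw":0.08},{"rx":0,"ry":0,"rz":0.089,"dx":0.443,"dy":0.313,"dz":0.04,"claw":0.08}]'
python3 - <<'E'
from h import *
c=snap('wrist','w2');print(c['position'],c['orientation'])
s=r.sense();print({k:np.round(v,3).tolist() for k,v in s.items()})
P=cloud(c);hsv=cv2.cvtColor(c['img'],cv2.COLOR_RGB2HSV)
m=(hsv[...,0]>15)&(hsv[...,0]<30)&(hsv[...,1]>60)&(hsv[...,1]<175)&(hsv[...,2]>120)
q=P[m];c0=np.array([501.5,-402]);a=np.radians(42.6);e=np.array([np.cos(a),np.sin(a)]);nn=np.array([-e[1],e[0]])
d=q[:,:2]-c0;S=d@e;N=d@nn;Z=q[:,2]
k=(Z>96)&(Z<122)&(abs(S)<90)
for nm,j in(('a',k&(abs(N)<20)),('b',k&(abs(N-75)<20))):
    print(nm,j.sum())
    for s0 in range(-75,76,10):
        i=j&(abs(S-s0)<5)
        if i.sum()>5: print(s0,i.sum(),'n',np.percentile(N[i],[2,98]).round(1),'z',np.percentile(Z[i],[50,95]).round(1))
    if j.sum(): print('S rng',S[j].min().round(1),S[j].max().round(1))
E
```

```text
t: 0.98
tcp_pos: [500.9, -402.8, 242.3]
eef_rot: [0.932, 0.364, -0.0, -0.0]
wrist_force: [0.3, -0.4, -0.1]
gripper_width: 0.469
gripper_force: 0.0
[ 561.26684517 -348.56529525  404.69358006] [ 0.90561075 -0.39740718 -0.06064832  0.13512395]
{'t': 1.033, 'joint_positions': [0.776, 0.373, -0.226, 1.37, 0.084, 1.408, -0.277], 'qd': [0.015, -0.004, 0.011, 0.002, 0.002, 0.001, -0.002], 'joint_torque': [-2.272, -64.679, -3.766, -39.309, -0.265, -0.01, -0.038], 'tcp_pos': [500.106, -403.81, 242.392], 'eef_rot': [0.932, 0.363, -0.001, 0.0], 'wrist_force': [-1.228, -1.864, 0.134], 'ft_torque': [0.016, 0.034, -0.071], 'gripper_force': 0.0, 'gripper_width': 0.464}
a 1325
-65 73 n [-4.7  4. ] z [101.2 102. ]
-55 79 n [-4.7  4. ] z [101.1 102.1]
-45 77 n [-4.6  5. ] z [101.3 102.3]
-35 91 n [-4.6  4.9] z [101.4 102.4]
-25 86 n [-4.6  4.9] z [101.2 102.2]
-15 95 n [-4.5  4.8] z [101.2 102.3]
-5 92 n [-4.5  4.8] z [101.1 102.2]
5 82 n [-4.4  4.7] z [104.3 108.6]
15 85 n [-4.3  4.5] z [112.3 114.3]
25 113 n [-5.2  4.4] z [113.2 115.1]
35 118 n [-4.3  4.5] z [106.5 110.8]
45 102 n [-5.3  4.5] z [101.5 103. ]
55 121 n [-5.3  4.5] z [101.2 102.5]
65 110 n [-5.2  4.4] z [101.4 102.3]
S rng -70.1 69.1
b 1544
-75 8 n [72.  79.4] z [101.1 101.8]
-65 86 n [69.9 79.7] z [101.2 102.6]
-55 64 n [69.9 79.6] z [102.6 108.1]
-45 98 n [69.8 79.5] z [112.3 114.9]
-35 139 n [69.8 79.8] z [110.3 114.3]
-25 109 n [69.8 79.4] z [102.2 105.1]
-15 95 n [69.9 79.7] z [101.3 102.6]
-5 101 n [69.7 79.6] z [101.3 102.5]
5 103 n [69.7 79.4] z [101.2 102.5]
15 105 n [69.7 79.6] z [101.4 102.4]
25 105 n [69.6 79.3] z [103.2 107.8]
35 131 n [69.5 79.5] z [112.1 115. ]
45 158 n [69.5 79.4] z [110.  114.4]
55 130 n [69.5 79.5] z [102.  105.6]
65 112 n [69.4 79.6] z [101.2 102.5]
S rng -71.1 68.9
```

View pics/w2.png

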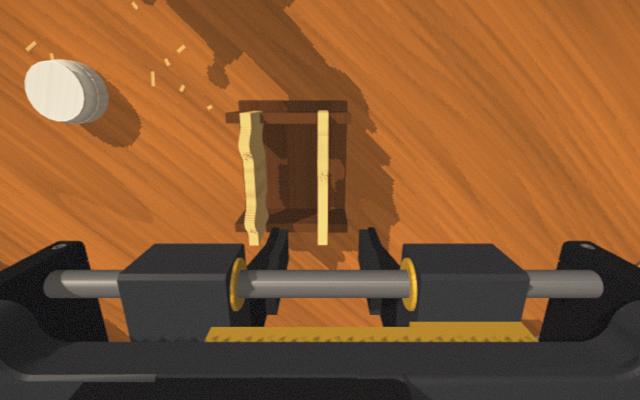

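Wrist view: template_a (one swell) runs from (323,112) to (323,243), centred between the fingers at (275,260) and (368,260), and template_b is at (250,175). Cloud height for the upper edge is 101, as expected. I descend and grip.

```bash
python3 -m inch '[{"rx":0,"ry":0,"rz":0,"dx":0,"dy":0,"dz":-0.06,"claw":0.08},{"rx":0,"ry":0,"rz":0,"dx":0,"dy":0,"dz":-0.12,"claw":0.08},{"rx":0,"ry":0,"rz":0,"dx":0,"dy":0,"dz":-0.18,"claw":0.08},{"rx":0,"ry":0,"rz":0,"dx":0,"dy":0,"dz":-0.24,"claw":0.08},{"rx":0,"ry":0,"rz":0,"dx":0,"dy":0,"dz":-0.29,"claw":0.08},{"rx":0,"ry":0,"rz":0,"dx":0,"dy":0,"dz":-0.33,"claw":0.08},{"rx":0,"ry":0,"rz":0,"dx":0,"dy":0,"dz":-0.35,"claw":0.08},{"rx":0,"ry":0,"rz":0,"dx":0,"dy":0,"dz":-0.361,"claw":0.08},{"rx":0,"ry":0,"rz":0,"dx":0,"dy":0,"dz":-0.361,"claw":0.08},{"rx":0,"ry":0,"rz":0,"dx":0,"dy":0,"dz":-0.361,"claw":0.08},{"rx":0,"ry":0,"rz":0,"dx":0,"dy":0,"dz":-0.361,"claw":0.4},{"rx":0,"ry":0,"rz":0,"dx":0,"dy":0,"dz":-0.361,"claw":0.6}]'
python3 -m inch '[{"rx":0,"ry":0,"rz":0,"dx":0,"dy":0,"dz":0,"claw":0.8},{"rx":0,"ry":0,"rz":0,"dx":0,"dy":0,"dz":0,"claw":1},{"rx":0,"ry":0,"rz":0,"dx":0,"dy":0,"dz":0,"claw":1},{"rx":0,"ry":0,"rz":0,"dx":0,"dy":0,"dz":0,"claw":1},{"rx":0,"ry":0,"rz":0,"dx":0,"dy":0,"dz":0,"claw":1},{"rx":0,"ry":0,"rz":0,"dx":0,"dy":0,"dz":0,"claw":1}]'
```

```text
t: 2.03
tcp_pos: [502.3, -402.8, 63.5]
eef_rot: [0.932, 0.364, 0.001, 0.001]
wrist_force: [-1.0, 0.3, -0.7]
gripper_width: 0.376
gripper_force: 0.0
t: 2.53
tcp_pos: [501.8, -402.2, 62.3]
eef_rot: [0.932, 0.364, 0.0, 0.0]
wrist_force: [-0.3, 0.6, 1.4]
gripper_width: 0.115
gripper_force: 30.0
```

```bash
python3 -m inch '[{"rx":0,"ry":0,"rz":0,"dx":0,"dy":0,"dz":0.01,"claw":1},{"rx":0,"ry":0,"rz":0,"dx":0,"dy":0,"dz":0.03,"claw":1},{"rx":0,"ry":0,"rz":0,"dx":0,"dy":0,"dz":0.06,"claw":1},{"rx":0,"ry":0,"rz":0,"dx":0,"dy":0,"dz":0.11,"claw":1},{"rx":0,"ry":0,"rz":0,"dx":0,"dy":0,"dz":0.17,"claw":1},{"rx":0,"ry":0,"rz":0,"dx":0,"dy":0,"dz":0.24,"claw":1},{"rx":0,"ry":0,"rz":0,"dx":0,"dy":0,"dz":0.31,"claw":1},{"rx":0,"ry":0,"rz":0,"dx":0,"dy":0,"dz":0.38,"claw":1},{"rx":0,"ry":0,"rz":0,"dx":0,"dy":0,"dz":0.45,"claw":1},{"rx":0,"ry":0,"rz":0,"dx":0,"dy":0,"dz":0.52,"claw":1},{"rx":0,"ry":0,"rz":0,"dx":0,"dy":0,"dz":0.57,"claw":1},{"rx":0,"ry":0,"rz":0,"dx":0,"dy":0,"dz":0.6,"claw":1}]'
python3 -m inch '[{"rx":0,"ry":0,"rz":0.01,"dx":0.0,"dy":0.02,"dz":0,"claw":1},{"rx":0,"ry":0,"rz":0.03,"dx":0.01,"dy":0.05,"dz":0,"claw":1},{"rx":0,"ry":0,"rz":0.05,"dx":0.02,"dy":0.09,"dz":0,"claw":1},{"rx":0,"ry":0,"rz":0.07,"dx":0.03,"dy":0.14,"dz":0,"claw":1},{"rx":0,"ry":0,"rz":0.09,"dx":0.04,"dy":0.19,"dz":0,"claw":1},{"rx":0,"ry":0,"rz":0.11,"dx":0.05,"dy":0.24,"dz":0,"claw":1},{"rx":0,"ry":0,"rz":0.13,"dx":0.06,"dy":0.29,"dz":0,"claw":1},{"rx":0,"ry":0,"rz":0.15,"dx":0.07,"dy":0.34,"dz":0,"claw":1},{"rx":0,"ry":0,"rz":0.17,"dx":0.08,"dy":0.39,"dz":0,"claw":1},{"rx":0,"ry":0,"rz":0.19,"dx":0.09,"dy":0.44,"dz":0,"claw":1},{"rx":0,"ry":0,"rz":0.21,"dx":0.1,"dy":0.48,"dz":0,"claw":1},{"rx":0,"ry":0,"rz":0.228,"dx":0.11,"dy":0.51,"dz":0,"claw":1}]'
```

```text
t: 3.53
tcp_pos: [502.0, -402.2, 367.0]
eef_rot: [0.931, 0.364, 0.001, 0.002]
wrist_force: [0.8, -1.0, -1.4]
gripper_width: 0.117
gripper_force: 30.0
t: 4.53
tcp_pos: [557.3, -143.8, 362.3]
eef_rot: [0.742, 0.67, 0.0, 0.0]
wrist_force: [-0.6, -0.1, -1.1]
gripper_width: 0.113
gripper_force: 30.0
```

```bash
python3 -m inch '[{"rx":0,"ry":0,"rz":0,"dx":0.01,"dy":0.03,"dz":0,"claw":1},{"rx":0,"ry":0,"rz":0,"dx":0.02,"dy":0.08,"dz":0,"claw":1},{"rx":0,"ry":0,"rz":0,"dx":0.03,"dy":0.14,"dz":0,"claw":1},{"rx":0,"ry":0,"rz":0,"dx":0.04,"dy":0.21,"dz":0,"claw":1},{"rx":0,"ry":0,"rz":0,"dx":0.05,"dy":0.28,"dz":0,"claw":1},{"rx":0,"ry":0,"rz":0,"dx":0.06,"dy":0.35,"dz":0,"claw":1},{"rx":0,"ry":0,"rz":0,"dx":0.07,"dy":0.42,"dz":0,"claw":1},{"rx":0,"ry":0,"rz":0,"dx":0.08,"dy":0.48,"dz":0,"claw":1},{"rx":0,"ry":0,"rz":0,"dx":0.086,"dy":0.52,"dz":0,"claw":1},{"rx":0,"ry":0,"rz":0,"dx":0.086,"dy":0.546,"dz":0,"claw":1},{"rx":0,"ry":0,"rz":0,"dx":0.086,"dy":0.546,"dz":0,"claw":1},{"rx":0,"ry":0,"rz":0,"dx":0.086,"dy":0.546,"dz":0,"claw":1}]'
python3 -m inch '[{"rx":0,"ry":0,"rz":0,"dx":0,"dy":0,"dz":-0.02,"claw":1},{"rx":0,"ry":0,"rz":0,"dx":0,"dy":0,"dz":-0.06,"claw":1},{"rx":0,"ry":0,"rz":0,"dx":0,"dy":0,"dz":-0.1,"claw":1},{"rx":0,"ry":0,"rz":0,"dx":0,"dy":0,"dz":-0.15,"claw":1},{"rx":0,"ry":0,"rz":0,"dx":0,"dy":0,"dz":-0.19,"claw":1},{"rx":0,"ry":0,"rz":0,"dx":0,"dy":0,"dz":-0.21,"claw":1},{"rx":0,"ry":0,"rz":0,"dx":0,"dy":0,"dz":-0.22,"claw":1},{"rx":0,"ry":0,"rz":0,"dx":0,"dy":0,"dz":-0.22,"claw":1},{"rx":0,"ry":0,"rz":0,"dx":0,"dy":0,"dz":-0.22,"claw":1},{"rx":0,"ry":0,"rz":0,"dx":0,"dy":0,"dz":-0.22,"claw":1}]'
python3 - <<'E'
from h import *
for n in('wrist','scene'):c=snap(n,n+'3')
s=r.sense();print({k:np.round(v,3).tolist() for k,v in s.items()})
w=load('wrist3');s=load('scene3')
cv2.imwrite('pics/v3.png',np.hstack([cv2.resize(w['img'][:300,160:560,::-1],(400,300)),cv2.resize(s['img'][130:250,290:450,::-1],(400,300),interpolation=cv2.INTER_CUBIC)]))
E
```

```text
t: 5.53
tcp_pos: [599.6, 126.0, 361.9]
eef_rot: [0.744, 0.668, -0.0, 0.0]
wrist_force: [0.7, -1.0, -1.5]
gripper_width: 0.116
gripper_force: 30.0
t: 6.37
tcp_pos: [600.2, 125.8, 253.4]
eef_rot: [0.745, 0.667, 0.001, 0.001]
wrist_force: [1.3, 0.1, -1.0]
gripper_width: 0.108
gripper_force: 30.0
{'t': 6.467, 'joint_positions': [0.181, 0.35, -0.598, 1.424, 0.197, 1.426, -0.527], 'qd': [-0.001, 0.003, -0.001, 0.006, 0.001, -0.002, 0.0], 'joint_torque': [0.133, -58.843, -6.882, -39.184, -0.057, -0.003, 0.004], 'tcp_pos': [600.141, 125.935, 253.193], 'eef_rot': [0.745, 0.667, 0.001, 0.0], 'wrist_force': [0.222, 0.062, -1.357], 'ft_torque': [0.034, -0.016, 0.014], 'gripper_force': 30.0, 'gripper_width': 0.115}
```

View pics/v3.png

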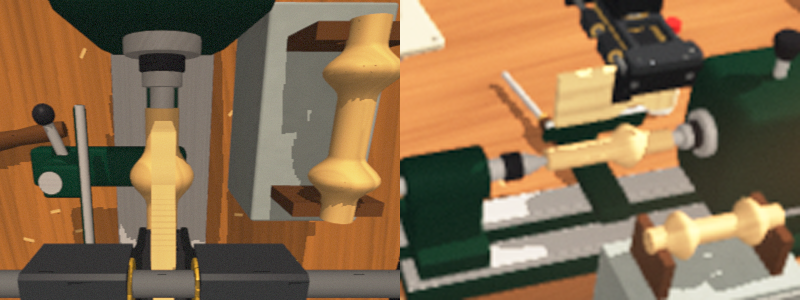

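The wrist view (left) shows the template's upper edge (160,120)-(160,260) lying over the spindle with its swell at (160,175). The scene view shows it upright above the spindle with the swell toward the headstock. Now I measure the residuals.

```bash
python3 - <<'E'
from h import *
from scipy.optimize import least_squares
c0=np.array([599.5,125.9]);a=np.radians(83.5);e=np.array([np.cos(a),np.sin(a)]);nn=np.array([-e[1],e[0]])
for n in('wrist3','scene3'):
    c=load(n);P=cloud(c);hsv=cv2.cvtColor(c['img'],cv2.COLOR_RGB2HSV)
    m=(hsv[...,0]>15)&(hsv[...,0]<32)&(hsv[...,1]>50)&(hsv[...,1]<190)&(hsv[...,2]>100)
    q=P[m];d=q[:,:2]-c0;S=d@e;N=d@nn;Z=q[:,2]
    t=(abs(N)<15)&(Z>212)&(Z<320)&(abs(S)<90)
    print(n,'template',t.sum(),'S',np.percentile(S[t],[.5,99.5]).round(1))
    for s0 in range(-65,70,10):
        i=t&(abs(S-s0)<5)
        if i.sum()<6: continue
        up=i&(Z>np.percentile(Z[i],97)-6)
        print(s0,i.sum(),'z',np.percentile(Z[i],[1,50,98]).round(1),'n',np.percentile(N[i],[2,98]).round(1),'up n',N[up].mean().round(1))
    k=(abs(N)<35)&(Z>150)&(Z<204)&(abs(S)<73);Q=q[k]
    def f(p):
        A=np.array([np.sin(p[2]),np.cos(p[2]),0]);D=Q-[p[0],p[1],p[3]];s=D@A
        rr=np.where(abs(s-22)<24,13+13*np.cos(np.pi*(s-22)/48)**2,13)
        return np.linalg.norm(D-np.outer(s,A),axis=1)-rr
    o=least_squares(f,[600,126,.114,175],loss='soft_l1',f_scale=1.5,x_scale=[5,5,.05,5])
    D=o.x[:2]-c0;print('axis',o.x.round(3),'S,N',(D@e).round(1),(D@nn).round(1),'yaw dir',(90-np.degrees(o.x[2])).round(2),'res',np.median(abs(o.fun)).round(2),k.sum())
E
```

```text
wrist3 template 4238 S [-24.3  68.9]
-25 170 z [291.2 292.3 293.1] n [-6.3  2.9] up n -1.7
-15 366 z [291.  292.3 293.3] n [-6.2  3.3] up n -1.5
-5 76 z [291.3 292.7 303.2] n [-6.6  3.4] up n 3.4
5 61 z [253.3 275.1 295.2] n [-8.2  6. ] up n 4.2
15 308 z [294.8 304.5 306. ] n [-6.3  3.2] up n -1.6
25 655 z [300.4 304.2 306.2] n [-6.2  3.2] up n -1.5
35 698 z [293.  297.2 301.7] n [-6.3  3.2] up n -1.5
45 573 z [291.1 292.6 294.3] n [-6.3  3.3] up n -1.5
55 571 z [291.1 292.5 293.7] n [-6.2  3.3] up n -1.5
65 760 z [231.7 292.2 293.6] n [-6.1  3.3] up n -1.4
axis [6.00256e+02 1.26088e+02 1.13000e-01 1.74914e+02] S,N 0.3 -0.7 yaw dir 83.55 res 0.31 1975
scene3 template 622 S [-70.6  68.3]
-65 87 z [228.4 263.3 292.4] n [-9.1  3. ] up n -3.0
-55 75 z [228.5 265.4 293.9] n [-9.3  2.2] up n -3.7
-45 69 z [228.8 261.5 293.2] n [-9.8 -1.1] up n -5.2
-35 75 z [230.8 268.3 293.5] n [-9.1  2.2] up n -3.2
-25 73 z [229.2 263.4 293.6] n [-9.   1.8] up n -3.5
-15 68 z [228.7 264.1 293.4] n [-9.7 -2.4] up n -5.4
-5 32 z [229.1 246.  293.4] n [-11.2   4.1] up n 1.0
5 17 z [230.7 241.6 257.2] n [-14.6  -4.1] up n -14.6
15 9 z [238.2 245.8 258.8] n [-13.6  -4.1] up n -11.3
25 13 z [239.  247.3 255.1] n [-9.3 -3.7] up n -8.1
35 17 z [234.9 244.1 250.7] n [-8.4 -4.1] up n -6.0
45 25 z [228.4 239.4 254. ] n [-8.9 -4.4] up n -7.2
55 22 z [228.6 240.8 252.8] n [-8.1 -4.1] up n -6.5
65 24 z [226.4 239.1 254.1] n [-8.7 -2.8] up n -6.5
axis [6.00233e+02 1.27022e+02 1.11000e-01 1.75322e+02] S,N 1.2 -0.6 yaw dir 83.65 res 1.04 475
```

```bash
python3 -m inch '[{"rx":0,"ry":0,"rz":0,"dx":-0.0015,"dy":0.003,"dz":0,"claw":1},{"rx":0,"ry":0,"rz":0,"dx":-0.0015,"dy":0.003,"dz":-0.005,"claw":1},{"rx":0,"ry":0,"rz":0,"dx":-0.0015,"dy":0.003,"dz":-0.015,"claw":1},{"rx":0,"ry":0,"rz":0,"dx":-0.0015,"dy":0.003,"dz":-0.025,"claw":1},{"rx":0,"ry":0,"rz":0,"dx":-0.0015,"dy":0.003,"dz":-0.035,"claw":1},{"rx":0,"ry":0,"rz":0,"dx":-0.0015,"dy":0.003,"dz":-0.045,"claw":1},{"rx":0,"ry":0,"rz":0,"dx":-0.0015,"dy":0.003,"dz":-0.055,"claw":1},{"rx":0,"ry":0,"rz":0,"dx":-0.0015,"dy":0.003,"dz":-0.062,"claw":1},{"rx":0,"ry":0,"rz":0,"dx":-0.0015,"dy":0.003,"dz":-0.066,"claw":1},{"rx":0,"ry":0,"rz":0,"dx":-0.0015,"dy":0.003,"dz":-0.067,"claw":1},{"rx":0,"ry":0,"rz":0,"dx":-0.0015,"dy":0.003,"dz":-0.067,"claw":1},{"rx":0,"ry":0,"rz":0,"dx":-0.0015,"dy":0.003,"dz":-0.067,"claw":1}]'
python3 - <<'E'
from h import *
from scipy.optimize import least_squares
for n in('wrist','scene'):c=snap(n,n+'4')
s=r.sense();print({k:np.round(v,3).tolist() for k,v in s.items() if k in('t','tcp_pos','eef_rot','wrist_force','qd','gripper_width')})
w=load('wrist4');s=load('scene4')
cv2.imwrite('pics/v4.png',np.hstack([cv2.resize(w['img'][:300,160:560,::-1],(400,300)),cv2.resize(s['img'][145:220,340:440,::-1],(400,300),interpolation=cv2.INTER_CUBIC)]))
c0=np.array([599.5,125.9]);a=np.radians(83.5);e=np.array([np.cos(a),np.sin(a)]);nn=np.array([-e[1],e[0]])
P=cloud(w);hsv=cv2.cvtColor(w['img'],cv2.COLOR_RGB2HSV)
m=(hsv[...,0]>15)&(hsv[...,0]<32)&(hsv[...,1]>50)&(hsv[...,1]<190)&(hsv[...,2]>100)
q=P[m];d=q[:,:2]-c0;S=d@e;N=d@nn;Z=q[:,2]
t=(abs(N)<15)&(Z>252)&(Z<290)&(abs(S)<90);print('S max',np.percentile(S[t],99.5).round(1))
for s0 in (-20,25,45,55,65):
    i=t&(abs(S-s0)<5)
    if i.sum()>5: print(s0,'z',np.median(Z[i]).round(1),'n',np.percentile(N[i],[2,98]).round(1))
k=(abs(N)<35)&(Z>150)&(Z<203)&(abs(S)<73)&(abs(N)>6);Q=q[k]
def f(p):
    A=np.array([np.sin(p[2]),np.cos(p[2]),0]);D=Q-[p[0],p[1],p[3]];s=D@A
    rr=np.where(abs(s-22)<24,13+13*np.cos(np.pi*(s-22)/48)**2,13)
    return np.linalg.norm(D-np.outer(s,A),axis=1)-rr
o=least_squares(f,[600,126,.114,175],loss='soft_l1',f_scale=1.5,x_scale=[5,5,.05,5])
D=o.x[:2]-c0;print('axis z',o.x[3].round(1),'S,N',(D@e).round(1),(D@nn).round(1),'yaw',(90-np.degrees(o.x[2])).round(2),k.sum())
E
```

```text
t: 7.47
tcp_pos: [599.0, 127.3, 218.8]
eef_rot: [0.745, 0.667, 0.0, 0.0]
wrist_force: [0.3, -0.3, -0.9]
gripper_width: 0.111
gripper_force: 30.0
{'t': 7.567, 'qd': [-0.001, -0.001, -0.0, -0.001, 0.002, -0.0, -0.0], 'tcp_pos': [599.06, 127.326, 218.861], 'eef_rot': [0.745, 0.667, 0.0, 0.0], 'wrist_force': [0.562, -0.409, -1.03], 'gripper_width': 0.113}
S max 70.2
-20 z 257.6 n [-5.   4.7]
25 z 270.0 n [-4.9  4.8]
45 z 258.2 n [-5.   4.7]
55 z 257.9 n [-4.9  4.6]
65 z 257.9 n [-4.8  4.8]
axis z 174.9 S,N 0.2 -0.7 yaw 83.46 2688
```

View pics/v4.png

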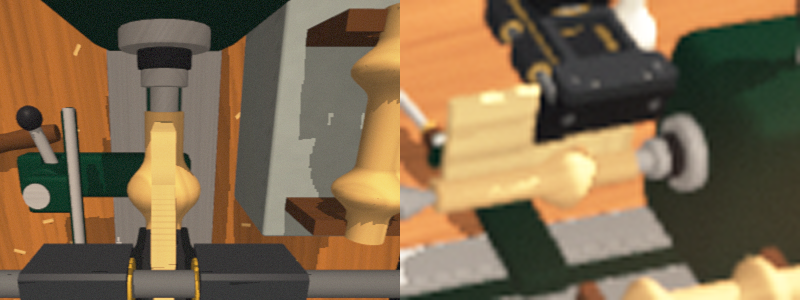

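The template sits right over the spindle (edge (160,125)-(160,260) over the swell at (163,190)). The gap is 4.8 mm and the sideways error 0.6 mm, so I trim the last half millimetre and let it settle.

```bash
python3 -m inch '[{"rx":0,"ry":0,"rz":0,"dx":0.001,"dy":0,"dz":0,"claw":1},{"rx":0,"ry":0,"rz":0,"dx":0.001,"dy":0,"dz":0,"claw":1},{"rx":0,"ry":0,"rz":0,"dx":0.001,"dy":0,"dz":0,"claw":1},{"rx":0,"ry":0,"rz":0,"dx":0.001,"dy":0,"dz":0,"claw":1},{"rx":0,"ry":0,"rz":0,"dx":0.001,"dy":0,"dz":0,"claw":1},{"rx":0,"ry":0,"rz":0,"dx":0.001,"dy":0,"dz":0,"claw":1}]'
python3 -c "
from h import *
print(r.close_job())"
```

```text
t: 8.07
tcp_pos: [599.4, 127.3, 218.6]
eef_rot: [0.745, 0.667, 0.0, 0.0]
wrist_force: [0.4, -0.8, -1.4]
gripper_width: 0.117
gripper_force: 30.0
the job is handed in; nothing more can be done
None
```

I handed the job in at about 8 s, still holding template_a upright and motionless over the one-swell spindle, centred and aligned to within about 1 mm, with a gap of about 5 mm; forces stayed near zero in every reading, so I saw no sign of contact.

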